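# Swap the soldering brick and the forming block on a jeweller's bench

## Task

Swap the soldering brick in the steel bench holder with the slotted wooden forming block on the low wooden rest. The forming block must end up in the holder right side up, flat on its floor, tucked under the lip and pushed right back against the stop; the brick must lie flat and right side up on the rest, in the middle of its width and between the two end kerbs. Leave the other things on the bench where they are.

Things in the scene. Friction and masses are not known exactly. Their poses are not given: they have to be found in the camera images.
- brick: terracotta soldering brick, 120 x 58 x 40 mm (x, y, z), top face with a grid of small dark holes; about 0.3 kg. Origin: centre of its underside; x along its length, z up. Starts in the holder, its far end under the lip. It may be turned end for end.
- former: wooden forming block, 120 x 58 x 40 mm (x, y, z), with three slots 12 mm deep cut across its top (along y) between ribs; the end ribs are 22 mm long; sides solid to 28 mm height. About 0.3 kg. Origin: centre of its underside; x along its length, z up. Starts on the rest. It may be turned end for end.
- holder: steel holder fixed to the bench, 148 x 90 mm. Origin: centre of its underside; +x along the bay to the stop, z up. Floor 8 mm above the bench; bay 128 mm long from a low front kerb to the stop. Two cheeks, x = +24 to +64 mm, as high as the lip, leave the bay 64 mm wide there; nearer, the sides are open. Lip and kerb stop a block going in or out level: its near end must be raised about 20 degrees.
- stop (a point): the middle of the foot of the upright stop at the far end of the bay, on the holder's floor: x = +64 mm, y = 0, z = 8 mm in the holder's frame
- lip (a point): the middle of the lower edge of the holder's lip: x = +48 mm, y = 0, z = 56 mm in the holder's frame. The lip, 6 mm thick, overhangs the bay from the stop back to here, 48 mm above the floor (blocks are 40 mm high)
- kerb (a point): the middle of the top inner edge of the holder's front kerb: x = -64 mm, y = 0, z = 18 mm in the holder's frame. The kerb is 10 mm high above the floor, 10 mm thick, 64 mm wide
- rest: low wooden rest fixed to the bench, a board 156 x 90 mm and 8 mm thick with a kerb 10 mm high along each end (inner faces at x = -66 and +66 mm), open at the sides. Origin: centre of its underside; x from kerb to kerb, z up.
- wax_jar: bystander: small glass jar with a steel cap, 56 mm across, 55 mm tall. Origin: centre of its underside.
- bur_pot: bystander: small white ceramic cup, 56 mm across, 50 mm tall. Origin: centre of its underside.
- hammer: bystander: hammer lying on the bench, 200 mm long. Origin: underside, near mid length; x along its handle.
- pliers: bystander: pliers with green handles lying on the bench, 150 mm long, 15 mm high. Origin: underside, near mid length; x towards its jaws.
- stone: bystander: grey sharpening stone 100 x 45 x 22 mm lying flat. Origin: centre of its underside.
- flux_bottle: bystander: white plastic bottle, 52 mm across, 90 mm tall. Origin: centre of its underside.

How it is judged:
At the end, for the whole second after the job is handed in: Forming block flat (0.05 rad) on the holder's floor (3 mm), its end within 4 mm of the stop under the lip. Brick flat (0.05 rad) on the rest's board (3 mm), within 10 mm of its centre along, 20 mm across. Both right side up, lengthwise within 0.2 rad, at rest (x of former in the frame of holder between 0 and 0.008 m and y of former in the frame of holder between -0.006 and 0.006 m and z of former in the frame of holder between 0.005 and 0.011 m and x of brick in the frame of rest between -0.01 and 0.01 m and y of brick in the frame of rest between -0.02 and 0.02 m and z of brick in the frame of rest between 0.005 and 0.011 m and angle between each of brick, former's own z axis and vertical below 0.05 rad and angle between the x axis of brick and the x axis of rest, either way round below 0.2 rad and linear speed of each of brick, former below 0.01 m/s and angle between the x axis of former and the x axis of holder, either way round below 0.2 rad); the robot touches nothing.
It fails at once if a bystander on the bench is moved more than 30 mm (distance of any of wax_jar, bur_pot, hammer, pliers, stone, flux_bottle from where it was at the start of the episode above 0.03 m).
It also fails if it takes over 58 s, if anything falls off the work surface, if the arm or the gripper's body presses on something with over 40 N, if the wrist force passes 120 N, or if a joint passes its speed limit or range.

## Robot

A 6-joint arm with a two-finger parallel gripper is mounted at the origin on the work surface. World frame = base frame: x ahead of the robot, y to its left, z up, the work surface at z = 0. Lengths are in m, angles in rad, forces in N, time in s.
With the tool pointing down it reaches from about 0.35 to 0.925 m from the base axis. Payload 6.4 kg.
Tool frame: the origin (TCP) lies on the centre line of the jaws, within the pads' length; the fingertips stand ctrl.tips_ahead ahead of it and the grasp point (between the pads) lies 8 mm behind it (ctrl.tips_ahead is the distance from the TCP to the fingertips, in m); x points along the fingers, z is the direction in which the jaws open and shut, and the axes are right-handed (so a half turn about x gives the same grasp; the last joint's range is limited). The gripper opens to 85 mm and grips with 20 to 120 N. Pads are 22 mm wide; open, the fingers measure 114 mm over their backs; the gripper's body (76 mm by 85 mm) begins 54 mm behind the grasp point. The pads swing forward as they close: fully open they stand 13 mm farther back than shut.
Start: joints at [-1.498, 0.245, 1.558, -0, 1.339, -0.174], TCP at [0.159, -0.63, 0.242] pointing down, gripper open.
Joint ranges: [-3.13, 3.13], [-1.02, 2.26], [0.13, 2.54], [-0.95, 4.09], [0.21, 2.88], [-2.74, 2.74]. Speed limits (rad/s): [2.57, 2.57, 3.14, 3.14, 3.14, 3.14].

## Interface

Orientations are given as a rotation vector (axis times angle).
In Python, from bench import ctrl gives the robot as it stands.
- The arm moves only by the tool send_rows, never from a script. Its argument "motion" is a list of rows, each a list of 2 entries, a list of its own where there are three numbers: the shift along the tool's x, y, z in mm, then the turn, a rotation vector about the tool's x, y, z in degrees. In form: [[[x, y, z], [rx, ry, rz]], ...]. A call has exactly 10 rows; each row is the pose to reach, as a shift and turn from the pose commanded when the call began, along the tool's axes at that moment; what a row does not reach only later rows make up. A row lasts 1/12 s, in which the tool goes at most 41.7 mm and 7.16 degrees, less where a joint would pass 70% of its speed; a pose out of reach is approached as far as the arm can. A call with a gripper value outside its range is refused whole. "grip" is the closure, from -1 (fully open) to 1 (shut), set as the call begins (left out, the last holds). The fingers move at their own pace and stop on an object; "force" is the grip in N (left out, the last holds). Time passes only in rows, so rows that repeat a pose let the fingers close, or fill a call up. It gives the time, the measured TCP pose, the force and the opening at its end, in the units of the state.
- ctrl.observe(): the state, without advancing time (a new reading comes with each control period).
- ctrl.get_image(name): name is "scene" or "top" or "wrist"; returns a dict with "color" (384x512x3 uint8, red, green, blue), "vfov" (degrees; the focal length in pixels is half the picture's height over the tangent of half this angle, whatever the lens; pixels are square), "cx", "cy" (the principal point, pixels), "xyz" and "rotation" of the camera in the world. Camera axes: x right, y down, z forward; pixel columns grow to the right and rows downward; lengths in m; the calibration is good to about 2 mm. A picture is of the moment at which its call begins. There is no depth.
- ctrl.sign_off(): hands the job in, once; it reports no verdict.
Trained networks look in the newest picture that a camera, given by its name, has taken for a name from the list of things; names that differ only in an ending like _2 or _b are one class to them, and where a whole thing is asked for, a point or a joint stands for the part that bears it (a point fixed in the world has none). Each returns a list of dicts, best first, with "p" (0 to 1); they miss things now and then, are a little off and sometimes report something else, mostly with a low value. They report only what shows in the picture. A call takes as long as a camera call.
- ctrl.look_for(camera, label): "location" ([column, row] in pixels, amid what is visible of it).
- ctrl.masks_of(camera, label): "region" (384x512 bool, what is visible of it) and "location" ([column, row] in pixels, amid what is visible of it).
The state is a dict: "t": time; "joint_pos": joint angles; "joint_velocities": joint speeds; "joint_efforts": joint torques, N m; "tcp_pos": TCP position; "tool_rot": TCP orientation; "contact_force": force on the tool from outside, world axes, zero at the start; "ft_torque": the same for the moment, N m; "finger_gap": finger opening in m.
Only numpy, scipy, OpenCV 4.12 (cv2) and the standard library are available. Lean on these libraries where they do the work, as an engineer would, in place of code of your own. Each camera call takes 0.05 s, during which the arm holds its last target. There are 200 camera calls.

## Working session

There is one attempt and no reset: what is moved stays moved. The work goes in short steps, Python scripts to look and compute and a tool call to move; the robot and the scene stay as the last step left them, time stands still between calls to the robot, and variables do not carry over. Pictures are saved under pics/ and viewed, about 8 in all and at most 12, crops included, and the job is handed in when it is done.

Besides the shell and the picture viewer there is one more tool, called after "Emit:" in YAML: its name, and indented under it one key for each argument. send_rows: Moves the arm, as the interface text tells. Its arguments: {"type":"object","properties":{"motion":{"type":"array","items":{"type":"array"}},"grip":{"type":"number"},"force":{"type":"number"}},"required":["motion"]}

```bash
ls; mkdir -p pics; python3 - <<'E'
from bench import ctrl
import cv2,numpy as np
print(ctrl.observe(),ctrl.tips_ahead)
for n in ("scene","top","wrist"):
    d=ctrl.get_image(n); print(n,d["vfov"],d["cx"],d["cy"],d["xyz"],np.round(d["rotation"],3).tolist())
    cv2.imwrite(f"pics/a_{n}.png",cv2.cvtColor(d["color"],cv2.COLOR_RGB2BGR))
a=cv2.imread("pics/a_scene.png");b=cv2.imread("pics/a_top.png")
cv2.imwrite("pics/top1.png",cv2.resize(b,(800,600)))
E
```

```text
pics
{'t': 0.0, 'joint_pos': array([-1.49807310e+00,  2.45807366e-01,  1.55902367e+00, -1.64321989e-05,
        1.33871399e+00, -1.74072731e-01]), 'joint_velocities': array([ 0.001541  ,  0.00074221,  0.000592  ,  0.00044648, -0.00082505,
       -0.00077186]), 'joint_efforts': array([-1.15858038e-04, -4.29517972e+01, -3.26124430e+01, -1.62864881e-04,
        5.34095525e-03, -4.79698670e-06]), 'tcp_pos': array([ 0.1587728 , -0.62974903,  0.24117941]), 'tool_rot': array([ 1.02688882,  1.31724911, -1.02448939]), 'contact_force': array([-0.12177332, -0.61404704, -0.35454263]), 'ft_torque': array([-0.04810482,  0.01188903, -0.00688815]), 'finger_gap': 0.08569133102517473} 0.011
scene 45.29560914220293 255.71375004282817 189.59070946572646 [ 1.56154639 -0.15301886  1.16090075] [-1.923, -1.636, 0.634]
top 43.356044666045285 261.1357384324467 189.07093744723835 [ 0.30371664 -0.02007566  1.58052462] [-2.15, 2.106, -0.175]
wrist 65.53183679419149 258.2260558198654 191.36222530088148 [ 0.22876549 -0.6114964   0.37269943] [2.29, -1.786, -0.261]
```

View pics/top1.png

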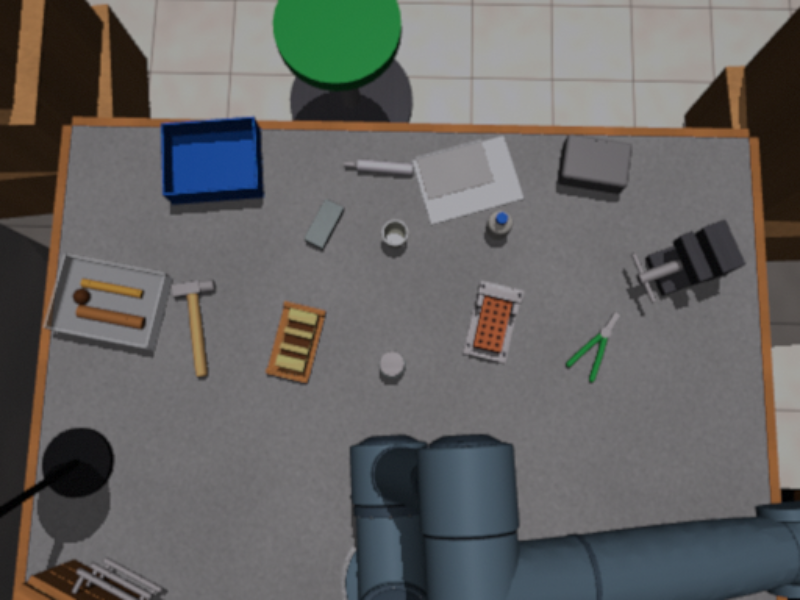

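View pics/a_scene.png

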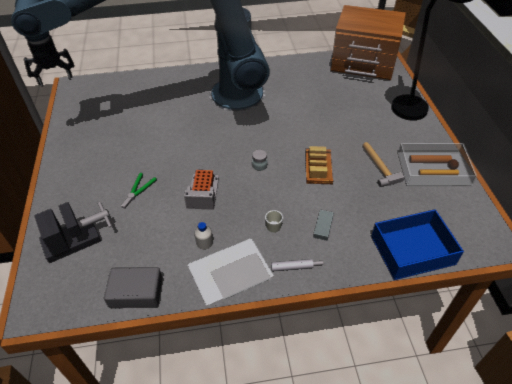

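The top view shows the holder at about (494,321) of the 800 px picture with its stop end away from the robot. The rest is at (297,341), the jar at (391,365), the cup at (394,235), the bottle at (499,223) and the pliers at (595,348).

```bash
cat > h.py <<'E'
from bench import ctrl
import cv2,numpy as np
from scipy.spatial.transform import Rotation as R
def cam(d):
    f=d["color"].shape[0]/2/np.tan(np.radians(d["vfov"]/2)); return f,R.from_rotvec(d["rotation"]).as_matrix(),np.array(d["xyz"])
def px2w(d,uv,z):
    f,M,c=cam(d); uv=np.atleast_2d(np.array(uv,float))
    r=np.c_[(uv[:,0]-d["cx"])/f,(uv[:,1]-d["cy"])/f,np.ones(len(uv))]@M.T
    return c+r*((z-c[2])/r[:,2])[:,None]
def w2px(d,P):
    f,M,c=cam(d); p=(np.atleast_2d(P)-c)@M; return np.c_[p[:,0]/p[:,2]*f+d["cx"],p[:,1]/p[:,2]*f+d["cy"]]
def save(d,n): cv2.imwrite(n,cv2.cvtColor(d["color"],cv2.COLOR_RGB2BGR))
def rect(d,cam_,label,z):
    m=ctrl.masks_of(cam_,label)
    if not m: print(label,"none");return
    m=m[0]; ys,xs=np.nonzero(m["region"]); w=px2w(d,np.c_[xs,ys],z)[:,:2].astype(np.float32)*1000
    (c,s,a)=cv2.minAreaRect(w); print(label,round(m["p"],2),"c",np.round(c,1),"size",np.round(s,1),"ang",round(a,1),"loc",np.round(px2w(d,m["location"],z)[0],3))
def tool(rv): return R.from_rotvec(rv)
E
python3 - <<'E'
from h import *
d=ctrl.get_image("top")
for l,z in (("brick",.048),("former",.048),("holder",.03),("rest",.01),("wax_jar",.05),("bur_pot",.05),("pliers",.01),("flux_bottle",.08),("stone",.02),("hammer",.02)): rect(d,"top",l,z)
w=ctrl.get_image("wrist"); c=np.array([.0,0,0])
o=ctrl.observe(); M=R.from_rotvec(o["tool_rot"]).as_matrix(); print(M)
f,Mc,cc=cam(w); print("cam in tool",M.T@(cc-o["tcp_pos"]),M.T@Mc)
E
```

```text
brick 0.74 c [ 513.7 -179.2] size [ 60.8 111.3] ang 77.3 loc [ 0.514 -0.175  0.048]
former 0.96 c [472.7 218. ] size [ 65.  121.7] ang 78.1 loc [0.474 0.222 0.048]
holder 0.62 c [ 521.7 -180.7] size [ 92.7 159. ] ang 75.3 loc [ 0.543 -0.214  0.03 ]
rest 0.86 c [474.1 226. ] size [ 91.9 158.8] ang 78.9 loc [0.475 0.253 0.01 ]
wax_jar 0.58 c [424.5  23.5] size [50.6 50.7] ang 1.2 loc [0.427 0.017 0.05 ]
bur_pot 0.48 c [700.   23.8] size [57.1 52.3] ang 1.2 loc [0.701 0.03  0.05 ]
pliers 0.56 c [ 473.3 -411.4] size [ 65.4 155.8] ang 46.2 loc [ 0.475 -0.405  0.01 ]
flux_bottle 0.76 c [ 716.2 -188. ] size [51.2 63.2] ang 89.9 loc [ 0.721 -0.184  0.08 ]
stone 0.83 c [725.7 177.1] size [ 51.6 104.8] ang 64.4 loc [0.729 0.174 0.02 ]
hammer 0.86 c [496.6 442.3] size [204.   88.9] ang 3.7 loc [0.521 0.44  0.02 ]
[[-9.87749127e-07  9.69704400e-01  2.44281348e-01]
 [-2.39039761e-05  2.44281348e-01 -9.69704400e-01]
 [-1.00000000e+00 -6.79712018e-06  2.29385021e-05]]
cam in tool [-0.13140025  0.07239312 -0.00088879] [[-1.88482258e-04 -2.84219704e-01  9.58759159e-01]
 [-6.09626400e-04 -9.58758965e-01 -2.84219766e-01]
 [ 9.99999796e-01 -6.38055278e-04  7.44121973e-06]]
```

```bash
cat >> h.py <<'E'
def Rt(yaw,tilt=0):
    "tool down, tool y along yaw (deg, world); tilt>0: the block's near end raised (nose down, turn about block +y)"
    y=np.radians(yaw); X=np.array([0,0,-1.]); Y=np.array([np.cos(y),np.sin(y),0]); M=np.c_[X,Y,np.cross(X,Y)]
    by=np.array([-np.sin(y),np.cos(y),0]); return R.from_rotvec(by*np.radians(tilt))*R.from_matrix(M)
def rel(p0,R0,p1,R1):
    return np.round(R0.inv().apply(np.array(p1)-p0)*1000,1).tolist(),np.round((R0.inv()*R1).as_rotvec(degrees=True),2).tolist()
def st():
    o=ctrl.observe(); return o,o["tcp_pos"],tool(o["tool_rot"])
def go(p,yaw,tilt=0):
    o,p0,R0=st(); print("t",round(o["t"],2),"at",np.round(p0,4),"->",rel(p0,R0,p,Rt(yaw,tilt)))
E
python3 -c "
from h import *
go([.495,-.174,.17],-13.5)"
```

```text
t 0.75 at [ 0.1588 -0.6303  0.2423] -> ([72.3, 437.5, -360.4], [27.64, 0.0, 0.0])
```

Emit:
send_rows:
  motion:
    - [[5,30,-25],[4,0,0]]
    - [[10,61,-50],[8,0,0]]
    - [[15,92,-76],[12,0,0]]
    - [[20,123,-101],[16,0,0]]
    - [[25,153,-126],[20,0,0]]
    - [[30,184,-151],[24,0,0]]
    - [[35,214,-177],[27.6,0,0]]
    - [[40,245,-202],[27.6,0,0]]
    - [[45,276,-227],[27.6,0,0]]
    - [[50,306,-252],[27.6,0,0]]
  grip: -1
  force: 100

```text
t: 1.58
tcp_pos: [0.3949, -0.3095, 0.1924]
tool_rot: [1.38, 1.088, -1.38]
contact_force: [0.8, -1.6, 0.4]
finger_gap: 0.0854
```

```bash
python3 -c "
from h import *
go([.495,-.174,.17],-13.5)"
```

```text
t 1.58 at [ 0.3949 -0.3095  0.1924] -> ([22.4, 65.8, -155.1], [0.03, 0.03, -0.05])
```

Emit:
send_rows:
  motion:
    - [[5,14,-33],[0,0,0]]
    - [[10,28,-66],[0,0,0]]
    - [[15,42,-99],[0,0,0]]
    - [[20,55,-130],[0,0,0]]
    - [[22,64,-150],[0,0,0]]
    - [[22.4,65.8,-155],[0,0,0]]
    - [[22.4,65.8,-155],[0,0,0]]
    - [[22.4,65.8,-155],[0,0,0]]
    - [[22.4,65.8,-155],[0,0,0]]
    - [[22.4,65.8,-155],[0,0,0]]

```text
t: 2.42
tcp_pos: [0.4936, -0.177, 0.1702]
tool_rot: [1.381, 1.087, -1.381]
contact_force: [0.1, -0.9, 0.0]
finger_gap: 0.0851
```

```bash
python3 - <<'E'
from h import *
d=ctrl.get_image("wrist"); save(d,"pics/w1.png"); np.save("w1.npy",d,allow_pickle=True)
rect(d,"wrist","brick",.048); rect(d,"wrist","holder",.03)
for l,z in (("kerb",.018),("lip",.056),("stop",.008)):
    for m in ctrl.look_for("wrist",l)[:2]: print(l,round(m["p"],2),np.round(m["location"]),np.round(px2w(d,m["location"],z)[0],4))
im=cv2.imread("pics/w1.png"); cv2.imwrite("pics/w1b.png",cv2.resize(im,(800,600)))
E
```

```text
brick 0.61 c [ 517.8 -180.4] size [ 57.7 105.8] ang 77.8 loc [ 0.521 -0.185  0.048]
holder 0.81 c [ 526.8 -181.4] size [102.7 148.2] ang 76.4 loc [ 0.569 -0.192  0.03 ]
lip 0.71 [258.  95.] [ 0.5699 -0.1942  0.056 ]
stop 0.62 [259.  90.] [ 0.5745 -0.1968  0.008 ]
```

View pics/w1b.png

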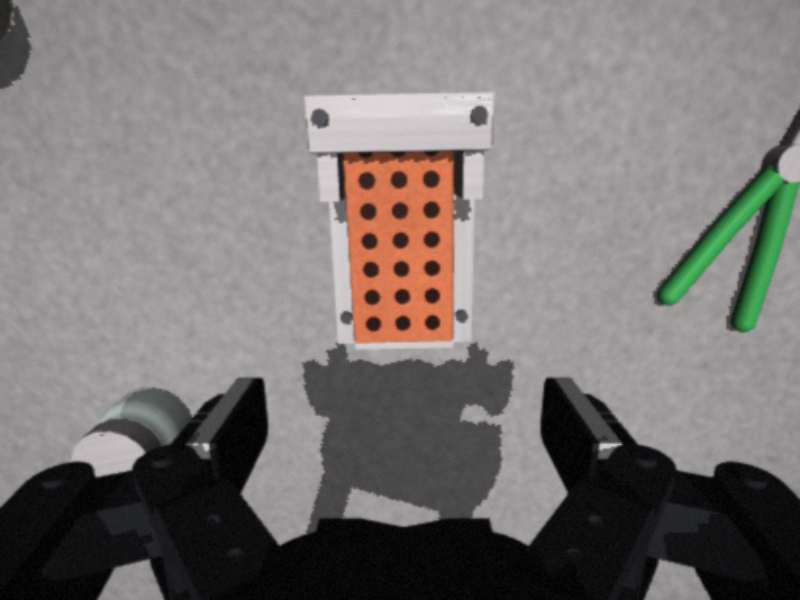

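```bash
python3 - <<'E'
from h import *
d=np.load("w1.npy",allow_pickle=True).item(); k=.64
def W(u,v,z): return px2w(d,[u*k,v*k],z)[0]
def seg(n,a,b,z):
    A,B=W(*a,z),W(*b,z); v=B-A; print(n,"mid",np.round((A+B)[:2]/2*1000,1),"len",round(np.linalg.norm(v)*1000,1),"yaw",round(np.degrees(np.arctan2(v[1],v[0]))+90,2))
seg("lip near x48 w90",(309,152),(492,150.5),.062)
seg("lip far x74 w90",(305,96),(494,94),.062)
seg("kerb near x-74 w64",(355,347.5),(453,346.5),.018)
seg("brick near w58",(355,343),(453,341.5),.048)
seg("brick far-ish",(344,160),(455,160),.048)
A=np.array([W(355,343,.048),W(453,341.5,.048)]);B=np.array([W(344,155,.048),W(455,155,.048)])
for i in (0,1):
    v=B[i]-A[i]; print("side yaw",np.degrees(np.arctan2(v[1],v[0])))
# base plate corners at z .008
seg("cheek outer",(318,198),(484,198),.056)
o=ctrl.observe(); print(o["tcp_pos"],o["t"]); M=Rt(-13.5)
print("TCP px@.048",w2px(d,[*o["tcp_pos"][:2],.048])/k)
# refine edges
im=cv2.imread("pics/w1.png"); 
E
python3 - <<'E'
import cv2
im=cv2.imread("pics/w1.png")
cv2.imwrite("pics/w1c.png",cv2.resize(im[50:235,180:330],None,fx=3.2,fy=3.2,interpolation=cv2.INTER_CUBIC))
E
```

```text
lip near x48 w90 mid [ 568.5 -192.7] len 89.7 yaw -13.15
lip far x74 w90 mid [ 593.4 -198.3] len 89.7 yaw -13.04
kerb near x-74 w64 mid [ 450.2 -166. ] len 64.1 yaw -12.99
brick near w58 mid [ 465.1 -169.5] len 57.2 yaw -12.68
brick far-ish mid [ 564.7 -191.2] len 57.9 yaw -13.6
side yaw -12.168134121739465
side yaw -12.448645907285355
cheek outer mid [ 546.2 -187.5] len 85.7 yaw -13.61
[ 0.49388522 -0.17615376  0.16996759] 2.7167
TCP px@.048 [[403.41277733 293.54798529]]
```

View pics/w1c.png

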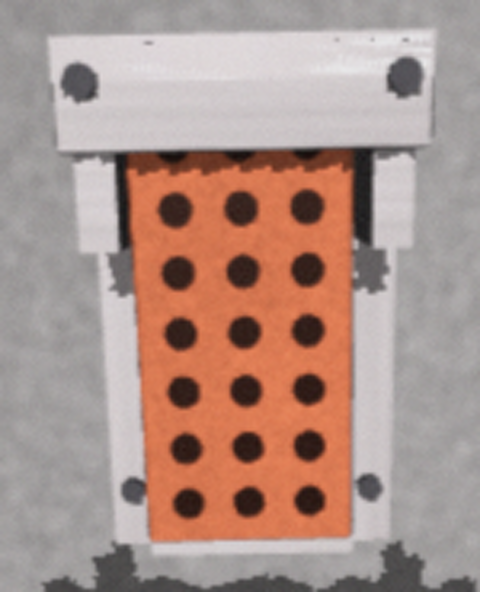

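The wrist views show the lip's near edge at (309–492,151), the kerb edge at (355–453,347) and the brick's near edge at row 342 of the 800 px picture. Measured widths of 89.7 and 64.1 mm match the given 90 and 64. So the holder is at (522, -182) mm with yaw -12.9°, and the brick has about 2 mm to the stop.

```bash
python3 -c "
from h import *
go([.5045,-.1782,.023],-12.8)"
```

```text
t 2.72 at [ 0.4939 -0.1762  0.17  ] -> ([147.0, 10.8, -0.5], [-0.7, 0.0, -0.01])
```

Emit:
send_rows:
  motion:
    - [[30,10.8,-0.5],[-0.7,0,0]]
    - [[60,10.8,-0.5],[-0.7,0,0]]
    - [[90,10.8,-0.5],[-0.7,0,0]]
    - [[110,10.8,-0.5],[-0.7,0,0]]
    - [[125,10.8,-0.5],[-0.7,0,0]]
    - [[135,10.8,-0.5],[-0.7,0,0]]
    - [[142,10.8,-0.5],[-0.7,0,0]]
    - [[146,10.8,-0.5],[-0.7,0,0]]
    - [[147,10.8,-0.5],[-0.7,0,0]]
    - [[147,10.8,-0.5],[-0.7,0,0]]

```text
t: 3.55
tcp_pos: [0.5051, -0.1781, 0.0235]
tool_rot: [1.371, 1.094, -1.371]
contact_force: [-0.8, 0.6, 0.4]
finger_gap: 0.0852
```

```bash
python3 -c "
from h import *
go([.5045,-.1782,.023],-12.8)"
```

```text
t 3.55 at [ 0.5051 -0.1781  0.0235] -> ([0.5, -0.6, 0.2], [0.04, 0.02, -0.06])
```

Emit:
send_rows:
  motion:
    - [[0,0,0],[0,0,0]]
    - [[0,0,0],[0,0,0]]
    - [[0,0,0],[0,0,0]]
    - [[0,0,0],[0,0,0]]
    - [[0,0,0],[0,0,0]]
    - [[0,0,0],[0,0,0]]
    - [[0,0,0],[0,0,0]]
    - [[0,0,0],[0,0,0]]
    - [[0,0,0],[0,0,0]]
    - [[0,0,0],[0,0,0]]
  grip: 1
  force: 100

```text
t: 4.38
tcp_pos: [0.5057, -0.1784, 0.0242]
tool_rot: [1.371, 1.093, -1.37]
contact_force: [-0.6, -0.1, 6.7]
finger_gap: 0.0568
```

```bash
cat >> h.py <<'E'
H=np.array([.522,-.1822]);HY=-12.9
def fr(o,yaw,x,y=0):
    a=np.radians(yaw); return o+np.array([np.cos(a)*x-np.sin(a)*y,np.sin(a)*x+np.cos(a)*y])
def tcp_for(O,yaw,fx,fz,tilt,gx,gz):
    """TCP position such that the block's far bottom edge is at (fx, z=fz world) in frame (O,yaw), tilted nose down;
    gx: TCP's distance behind the far end along the block, gz: TCP height above block underside"""
    t=np.radians(tilt); x=fx-gx*np.cos(t)+gz*np.sin(t); z=fz+gx*np.sin(t)+gz*np.cos(t)
    return np.array([*fr(O,yaw,x),z])
E
python3 - <<'E'
from h import *
o,p0,R0=st()
# block far end at +62 holder; TCP now
v=p0[:2]-H; a=np.radians(HY); hx=v@[np.cos(a),np.sin(a)]; hy=v@[-np.sin(a),np.cos(a)]; gx=62-hx*1000; gz=p0[2]*1000-8
print("tcp in holder",hx,hy,"gx",gx,"gz",gz,o["finger_gap"])
yaw=np.degrees(np.arctan2(*R0.as_matrix()[[1,0],1]));print(yaw)
ref=tcp_for(fr(H,HY,0,hy),HY,.062,.008,0,gx/1e3,gz/1e3)
for th,fx,fz in ((4,.057,.009),(8,.053,.009),(12,.050,.0095),(16,.047,.0095),(20,.045,.010),(20,.045-.03,.010+.011),(20,.045-.06,.010+.022),(20,.045-.06,.07),(20,.045-.06,.11),(0,.045-.06,.14)):
    p=tcp_for(fr(H,HY,0,hy),HY,fx,fz,th,gx/1e3,gz/1e3)
    print(th,rel(p0,R0,p0+p-ref,Rt(yaw,th)))
E
```

```text
tcp in holder -0.016769882634774344 1.3693544906962397e-05 gx 78.76988263477435 gz 16.209371714693106 0.056792674608807034
-12.75303106400273
4 ([-6.5, -3.7, -0.0], [-0.0, 0.05, -4.13])
8 ([-11.8, -6.0, -0.0], [-0.0, 0.05, -8.13])
12 ([-17.5, -6.9, -0.0], [-0.01, 0.05, -12.13])
16 ([-22.6, -7.4, 0.0], [-0.01, 0.05, -16.13])
20 ([-28.0, -6.6, 0.0], [-0.01, 0.05, -20.13])
20 ([-39.0, -36.6, -0.1], [-0.01, 0.05, -20.13])
20 ([-50.1, -66.6, -0.1], [-0.01, 0.05, -20.13])
20 ([-88.1, -66.5, -0.1], [-0.01, 0.05, -20.13])
20 ([-128.1, -66.4, -0.0], [-0.01, 0.05, -20.13])
0 ([-132.2, -76.7, -0.1], [-0.0, 0.05, -0.13])
```

Emit:
send_rows:
  motion:
    - [[-3.5,-1.8,0],[0,0,-2]]
    - [[-6.5,-3.7,0],[0,0,-4]]
    - [[-9.2,-4.9,0],[0,0,-6]]
    - [[-11.8,-6,0],[0,0,-8]]
    - [[-14.7,-6.5,0],[0,0,-10]]
    - [[-17.5,-6.9,0],[0,0,-12]]
    - [[-20,-7.2,0],[0,0,-14]]
    - [[-22.6,-7.4,0],[0,0,-16]]
    - [[-25.3,-7,0],[0,0,-18]]
    - [[-28,-6.6,0],[0,0,-20]]

```text
t: 5.22
tcp_pos: [0.4981, -0.1762, 0.0507]
tool_rot: [1.217, 1.383, -1.618]
contact_force: [0.4, 0.1, -3.5]
finger_gap: 0.0567
```

```bash
python3 - <<'E'
from h import *
o,p0,R0=st(); print(o["contact_force"],o["ft_torque"],p0)
d=ctrl.get_image("wrist"); save(d,"pics/w2.png")
E
```

```text
[ 0.44984322  0.06802306 -3.54774112] [-0.09371989 -0.35272457  0.00150319] [ 0.49810485 -0.17616417  0.05068307]
```

View pics/w2.png

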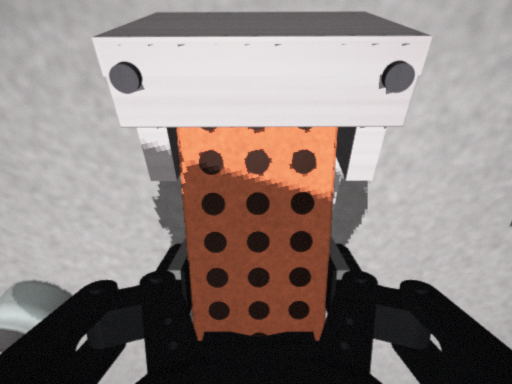

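The picture shows the brick tilted, still under the lip edge at row 126 and centred between the cheeks. The force reading is only its weight.

Emit:
send_rows:
  motion:
    - [[0,-15,0],[0,0,0]]
    - [[0,-35,0],[0,0,0]]
    - [[0,-55,0],[0,0,0]]
    - [[-12,-64,0],[0,0,0]]
    - [[-38,-74,0],[0,0,0]]
    - [[-64,-83,0],[0,0,0]]
    - [[-75,-87,0],[0,0,4]]
    - [[-82,-90,0],[0,0,10]]
    - [[-82,-90,0],[0,0,16]]
    - [[-82,-90,0],[0,0,20]]

```text
t: 6.1
tcp_pos: [0.4426, -0.1635, 0.1589]
tool_rot: [1.373, 1.091, -1.368]
contact_force: [-0.2, -0.4, -3.7]
finger_gap: 0.0565
```

```bash
python3 - <<'E'
from h import *
o,p0,R0=st(); print(o["contact_force"])
T=np.array([.56,.03]); q=fr(T,-12.75,-.0188)
go([*q,.09],-12.75); go([*q,.018],-12.75)
E
```

```text
[-0.19542484 -0.37093758 -3.69178532]
t 6.1 at [ 0.4426 -0.1635  0.1589] -> ([69.1, 52.6, -214.7], [-0.01, 0.02, -0.3])
t 6.1 at [ 0.4426 -0.1635  0.1589] -> ([141.1, 52.2, -214.7], [-0.01, 0.02, -0.3])
```

Emit:
send_rows:
  motion:
    - [[5,7,-30],[0,0,0]]
    - [[12,16,-65],[0,0,0]]
    - [[22,25,-103],[0,0,0]]
    - [[35,35,-142],[0,0,0]]
    - [[48,44,-180],[0,0,0]]
    - [[62,50,-205],[0,0,0]]
    - [[85,52.3,-214.7],[0,0,-0.3]]
    - [[110,52.3,-214.7],[0,0,-0.3]]
    - [[128,52.3,-214.7],[0,0,-0.3]]
    - [[136,52.3,-214.7],[0,0,-0.3]]

```text
t: 6.93
tcp_pos: [0.5384, 0.0348, 0.019]
tool_rot: [1.366, 1.105, -1.38]
contact_force: [0.1, 0.4, -2.7]
finger_gap: 0.0567
```

```bash
python3 - <<'E'
from h import *
T=np.array([.56,.03]); q=fr(T,-12.75,-.0188)
go([*q,.018],-12.75)
E
```

```text
t 6.93 at [0.5384 0.0348 0.019 ] -> ([1.0, 3.4, -0.1], [0.03, 0.02, 0.68])
```

Emit:
send_rows:
  motion:
    - [[0,0,0],[0,0,0]]
    - [[0,0,0],[0,0,0]]
    - [[0.5,0,0],[0,0,0]]
    - [[1,0,0],[0,0,0]]
    - [[1.5,0,0],[0,0,0]]
    - [[2,0,0],[0,0,0]]
    - [[2.5,0,0],[0,0,0]]
    - [[2.5,0,0],[0,0,0]]
    - [[2.5,0,0],[0,0,0]]
    - [[2.5,0,0],[0,0,0]]

```text
t: 7.77
tcp_pos: [0.5415, 0.034, 0.0203]
tool_rot: [1.369, 1.1, -1.375]
contact_force: [-0.4, -0.8, -1.6]
finger_gap: 0.0567
```

Emit:
send_rows:
  motion:
    - [[1,0,0],[0,0,0]]
    - [[2,0,0],[0,0,0]]
    - [[2.5,0,0],[0,0,0]]
    - [[3,0,0],[0,0,0]]
    - [[3.5,0,0],[0,0,0]]
    - [[3.5,0,0],[0,0,0]]
    - [[3.5,0,0],[0,0,0]]
    - [[3.5,0,0],[0,0,0]]
    - [[3.5,0,0],[0,0,0]]
    - [[3.5,0,0],[0,0,0]]

```text
t: 8.6
tcp_pos: [0.5415, 0.034, 0.0168]
tool_rot: [1.369, 1.1, -1.375]
contact_force: [0.5, 0.3, -1.7]
finger_gap: 0.0565
```

Emit:
send_rows:
  motion:
    - [[0,0,0],[0,0,0]]
    - [[0,0,0],[0,0,0]]
    - [[0,0,0],[0,0,0]]
    - [[0,0,0],[0,0,0]]
    - [[0,0,0],[0,0,0]]
    - [[-5,0,0],[0,0,0]]
    - [[-30,0,0],[0,0,0]]
    - [[-65,0,0],[0,0,0]]
    - [[-100,0,0],[0,0,0]]
    - [[-133,0,0],[0,0,0]]
  grip: -1

```text
t: 9.43
tcp_pos: [0.5421, 0.0339, 0.1518]
tool_rot: [1.37, 1.1, -1.375]
contact_force: [0.5, -0.7, -0.1]
finger_gap: 0.0854
```

```bash
python3 - <<'E'
from h import *
q=fr(np.array([.474,.2245]),-11,-.025)
go([*q,.17],-11)
E
```

```text
t 9.43 at [0.5421 0.0339 0.1518] -> ([-17.6, -133.5, -170.1], [-1.76, -0.01, 0.28])
```

Emit:
send_rows:
  motion:
    - [[-3,-24,-30],[0,0,0]]
    - [[-6,-48,-60],[-0.5,0,0]]
    - [[-9,-72,-91],[-1,0,0]]
    - [[-12,-96,-122],[-1.5,0,0]]
    - [[-16,-118,-150],[-1.8,0,0]]
    - [[-17.6,-130,-166],[-1.8,0,0.3]]
    - [[-17.6,-133.5,-170],[-1.8,0,0.3]]
    - [[-17.6,-133.5,-170],[-1.8,0,0.3]]
    - [[-17.6,-133.5,-170],[-1.8,0,0.3]]
    - [[-17.6,-133.5,-170],[-1.8,0,0.3]]

```text
t: 10.27
tcp_pos: [0.4501, 0.2281, 0.168]
tool_rot: [1.349, 1.112, -1.35]
contact_force: [-0.3, 0.5, -0.1]
finger_gap: 0.0855
```

```bash
python3 - <<'E'
from h import *
d=ctrl.get_image("wrist"); save(d,"pics/w3.png"); np.save("w3.npy",d,allow_pickle=True)
rect(d,"wrist","former",.048); rect(d,"wrist","rest",.012)
im=cv2.imread("pics/w3.png"); cv2.imwrite("pics/w3b.png",cv2.resize(im,(800,600)))
E
```

```text
former 0.6 c [476.2 221. ] size [ 58.5 120.2] ang 77.9 loc [0.483 0.222 0.048]
rest 0.91 c [474.8 227.7] size [ 91.2 159.5] ang 78.0 loc [0.503 0.249 0.012]
```

View pics/w3b.png

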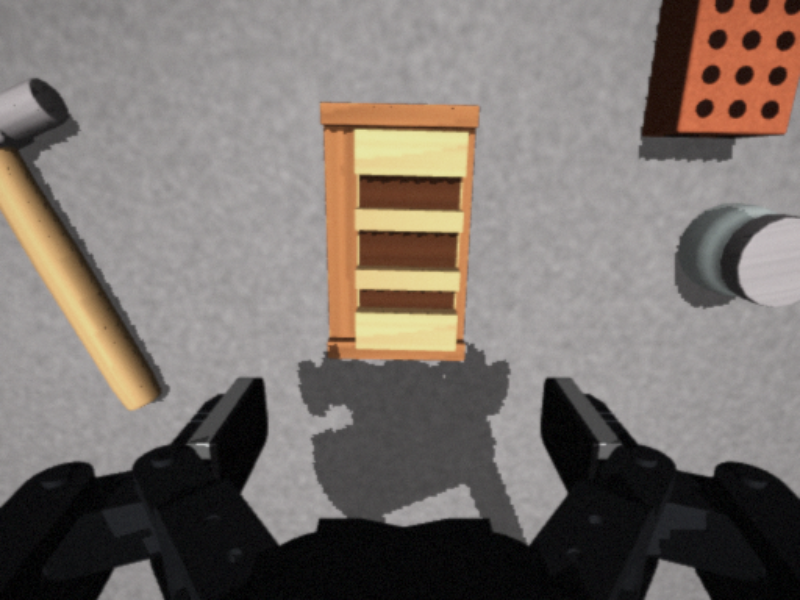

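```bash
python3 - <<'E'
from h import *
d=np.load("w3.npy",allow_pickle=True).item(); k=.64
def seg(n,a,b,z):
    A,B=[px2w(d,np.array(p)*k,z)[0] for p in (a,b)]; v=B-A; print(n,"mid",np.round((A+B)[:2]/2*1000,1),"len",round(np.linalg.norm(v)*1000,1),"yaw",round(np.degrees(np.arctan2(v[1],v[0]))+90,2))
seg("rest far outer x78",(320,102.5),(479,105),.018)
seg("rest far inner x66",(322,126),(477,127),.018)
seg("rest near outer x-78",(330,346),(464,345),.018)
seg("former near",(355,350.5),(457,350.5),.048)
seg("former far",(354.5,129.5),(469,130.5),.048)
q=fr(np.array([.476,.2208]),-12,-.022); print(q); go([*q,.021],-12)
E
```

```text
rest far outer x78 mid [551.5 211.4] len 89.1 yaw -11.91
rest far inner x66 mid [539.7 213.7] len 87.9 yaw -11.42
rest near outer x-78 mid [409.1 241.3] len 86.9 yaw -10.63
former near mid [416.9 234. ] len 59.3 yaw -11.09
former far mid [534.9 208.1] len 58.2 yaw -11.54
[0.45448075 0.22537406]
t 10.42 at [0.4501 0.2281 0.1679] -> ([146.9, 4.9, 1.8], [0.94, 0.01, 0.02])
```

The wrist view shows the former on the rest, its top from (355,130) to (457,350) of the 800 px picture. Its size measures 58.5 x 120.2 mm, as it should. The brick stands safely at the upper right.

Emit:
send_rows:
  motion:
    - [[30,7.8,1.8],[0.7,0,0]]
    - [[60,7.8,1.8],[0.7,0,0]]
    - [[90,7.8,1.8],[0.7,0,0]]
    - [[110,7.8,1.8],[0.7,0,0]]
    - [[125,7.8,1.8],[0.7,0,0]]
    - [[135,7.8,1.8],[0.7,0,0]]
    - [[142,7.8,1.8],[0.7,0,0]]
    - [[145,7.8,1.8],[0.7,0,0]]
    - [[145.5,7.8,1.8],[0.7,0,0]]
    - [[145.5,7.8,1.8],[0.7,0,0]]

```text
t: 11.25
tcp_pos: [0.4576, 0.226, 0.0232]
tool_rot: [1.359, 1.105, -1.356]
contact_force: [0.7, -0.1, 0.5]
finger_gap: 0.0852
```

```bash
python3 - <<'E'
from h import *
go([*fr(np.array([.476,.2209]),-12.2,-.019),.0225],-12.2)
E
```

```text
t 11.25 at [0.4576 0.226  0.0232] -> ([0.7, 0.0, 1.1], [0.53, -0.04, -0.07])
```

Emit:
send_rows:
  motion:
    - [[0,0,0],[0,0,0]]
    - [[0,0,0],[0,0,0]]
    - [[0,0,0],[0,0,0]]
    - [[0,0,0],[0,0,0]]
    - [[0,0,0],[0,0,0]]
    - [[0,0,0],[0,0,0]]
    - [[0,0,0],[0,0,0]]
    - [[0,0,0],[0,0,0]]
    - [[0,0,0],[0,0,0]]
    - [[0,0,0],[0,0,0]]
  grip: 1
  force: 100

```text
t: 12.08
tcp_pos: [0.4581, 0.2262, 0.0239]
tool_rot: [1.359, 1.105, -1.355]
contact_force: [-0.9, 0.2, 6.2]
finger_gap: 0.0562
```

```bash
python3 - <<'E'
from h import *
o,p0,R0=st(); print(p0,o["finger_gap"],o["contact_force"])
F=np.array([.476,.2209]); a=np.radians(-12.2); v=p0[:2]-F; print("tcp in former",v@[np.cos(a),np.sin(a)],v@[-np.sin(a),np.cos(a)])
print(R0.as_matrix())
E
```

```text
[0.45809309 0.2261761  0.02391164] 0.056207539141473514 [-0.87846655  0.20841254  6.1619395 ]
tcp in former -0.018617472621926066 0.0013727691537382173
[[ 2.43435812e-03  9.79380183e-01 -2.02011214e-01]
 [ 5.10395190e-04 -2.02013003e-01 -9.79382707e-01]
 [-9.99996907e-01  2.28106270e-03 -9.91642931e-04]]
```

```bash
python3 - <<'E'
from h import *
o,p0,R0=st()
p=tcp_for(H,HY,-.02,.07,20,.0786,.0159); print(p); go(p,HY,20)
E
```

```text
[ 0.43580994 -0.16245984  0.1118239 ]
t 12.08 at [0.4581 0.2262 0.0239] -> ([-88.2, 56.9, 385.0], [1.24, 0.16, -20.13])
```

Emit:
send_rows:
  motion:
    - [[-35,0,0],[0,0,0]]
    - [[-70,0,3],[0,0,0]]
    - [[-98,4,30],[0.3,0,0]]
    - [[-108,10,68],[0.6,0,0]]
    - [[-108,16,108],[0.9,0,0]]
    - [[-108,22,148],[1.2,0,0]]
    - [[-108,28,188],[1.2,0,0]]
    - [[-108,34,228],[1.2,0,-2]]
    - [[-108,40,268],[1.2,0,-6]]
    - [[-108,46,305],[1.2,0,-10]]

```text
t: 12.92
tcp_pos: [0.439, -0.0839, 0.1306]
tool_rot: [1.3, 1.239, -1.5]
contact_force: [1.5, 0.4, -2.3]
finger_gap: 0.0565
```

```bash
python3 - <<'E'
from h import *
o,p0,R0=st(); print(o["contact_force"],o["finger_gap"])
go(tcp_for(H,HY,-.02,.07,20,.0786,.0159),HY,20)
E
```

```text
[ 1.52417393  0.38410539 -2.2823176 ] 0.056538811333981136
t 12.92 at [ 0.439  -0.0839  0.1306] -> ([16.0, 17.5, 77.3], [-0.01, 0.07, -9.84])
```

Emit:
send_rows:
  motion:
    - [[4,5,25],[0,0,-3]]
    - [[9,10,50],[0,0,-6]]
    - [[13,15,68],[0,0,-8.5]]
    - [[16,17.5,77],[0,0,-9.8]]
    - [[16,17.5,77],[0,0,-9.8]]
    - [[16,17.5,77],[0,0,-9.8]]
    - [[16,17.5,77],[0,0,-9.8]]
    - [[16,17.5,77],[0,0,-9.8]]
    - [[16,17.5,77],[0,0,-9.8]]
    - [[16,17.5,77],[0,0,-9.8]]

```text
t: 13.75
tcp_pos: [0.4373, -0.1599, 0.1122]
tool_rot: [1.219, 1.377, -1.615]
contact_force: [-0.4, -0.1, -3.3]
finger_gap: 0.0561
```

```bash
python3 - <<'E'
from h import *
d=ctrl.get_image("wrist"); save(d,"pics/w4.png")
o,p0,R0=st(); print(o["contact_force"],o["finger_gap"])
v=p0[:2]-H;a=np.radians(HY);print("tcp in holder",v@[np.cos(a),np.sin(a)],v@[-np.sin(a),np.cos(a)])
go(tcp_for(H,HY,-.02,.07,20,.0786,.0159),HY,20)
for fx,fz in ((-.02,.050),(-.01,.0345),(.02,.0235),(.04,.0163),(.048,.0125)):
    go(tcp_for(H,HY,fx,fz,20,.0786,.0159),HY,20)
E
```

```text
[ 0.02469185 -0.50622155 -2.80388953] 0.05618300300160873
tcp in holder -0.08750850644737082 0.0027528750902991797
t 13.8 at [ 0.4373 -0.16    0.1121] -> ([0.6, -0.8, 2.8], [0.05, 0.13, -0.24])
t 13.8 at [ 0.4373 -0.16    0.1121] -> ([19.4, 6.0, 2.7], [0.05, 0.13, -0.24])
t 13.8 at [ 0.4373 -0.16    0.1121] -> ([30.6, 20.7, 2.7], [0.05, 0.13, -0.24])
t 13.8 at [ 0.4373 -0.16    0.1121] -> ([30.8, 52.6, 2.7], [0.05, 0.13, -0.24])
t 13.8 at [ 0.4373 -0.16    0.1121] -> ([30.8, 73.9, 2.7], [0.05, 0.13, -0.24])
t 13.8 at [ 0.4373 -0.16    0.1121] -> ([31.7, 82.7, 2.8], [0.05, 0.13, -0.24])
```

View pics/w4.png

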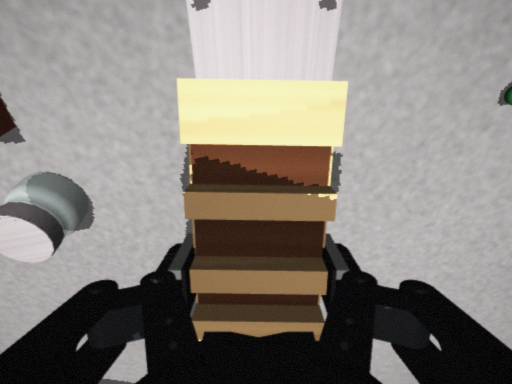

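Seen from the wrist, the former hangs tilted and nearly centred over the bay (block centre at column 262, holder centre at 264). Its slots face up. I'll make the insertion moves along the line that the brick came out on.

```bash
python3 - <<'E'
from h import *
for fx,fz in ((-.02,.050),(-.012,.0308),(.01,.0228),(.034,.014),(.045,.010)):
    go(tcp_for(H,HY,fx,fz,20,.0786,.0159),HY,20)
E
```

```text
t 13.8 at [ 0.4373 -0.16    0.1121] -> ([19.4, 6.0, 2.7], [0.05, 0.13, -0.24])
t 13.8 at [ 0.4373 -0.16    0.1121] -> ([34.8, 20.0, 2.7], [0.05, 0.13, -0.24])
t 13.8 at [ 0.4373 -0.16    0.1121] -> ([34.9, 43.4, 2.7], [0.05, 0.13, -0.24])
t 13.8 at [ 0.4373 -0.16    0.1121] -> ([35.0, 69.0, 2.7], [0.05, 0.13, -0.24])
t 13.8 at [ 0.4373 -0.16    0.1121] -> ([35.1, 80.7, 2.7], [0.05, 0.13, -0.24])
```

Emit:
send_rows:
  motion:
    - [[8,2,2.7],[0,0,-0.2]]
    - [[19.4,6,2.7],[0,0,-0.2]]
    - [[30,15,2.7],[0,0,-0.2]]
    - [[34.8,20,2.7],[0,0,-0.2]]
    - [[35,30,2.7],[0,0,-0.2]]
    - [[35,40,2.7],[0,0,-0.2]]
    - [[35,48,2.7],[0,0,-0.2]]
    - [[35,52,2.7],[0,0,-0.2]]
    - [[35,55,2.7],[0,0,-0.2]]
    - [[35,55,2.7],[0,0,-0.2]]

```text
t: 14.63
tcp_pos: [0.4763, -0.1723, 0.0604]
tool_rot: [1.218, 1.379, -1.618]
contact_force: [-1.6, 0.4, -2.9]
finger_gap: 0.0564
```

```bash
python3 - <<'E'
from h import *
d=ctrl.get_image("wrist"); save(d,"pics/w5.png")
o,p0,R0=st(); print(o["contact_force"],o["finger_gap"])
v=p0[:2]-H;a=np.radians(HY);print("tcp in holder",v@[np.cos(a),np.sin(a)],v@[-np.sin(a),np.cos(a)])
for t,fx,fz in ((20,.034,.014),(20,.045,.010),(16,.047,.0095),(12,.050,.0095),(8,.053,.009),(4,.057,.009),(0,.061,.0085)):
    go(tcp_for(H,HY,fx,fz,t,.0786,.0159),HY,t)
E
```

```text
[-0.10137719  0.09177548 -3.32512839] 0.05652487418364711
tcp in holder -0.04721416326607052 -0.0004889757078731231
t 14.68 at [ 0.4759 -0.1721  0.0604] -> ([-0.1, 13.6, -0.5], [0.02, 0.12, -0.01])
t 14.68 at [ 0.4759 -0.1721  0.0604] -> ([-0.1, 25.3, -0.5], [0.02, 0.12, -0.01])
t 14.68 at [ 0.4759 -0.1721  0.0604] -> ([5.2, 26.4, -0.5], [0.02, 0.12, 3.99])
t 14.68 at [ 0.4759 -0.1721  0.0604] -> ([9.8, 28.7, -0.5], [0.03, 0.12, 7.99])
t 14.68 at [ 0.4759 -0.1721  0.0604] -> ([14.8, 31.6, -0.5], [0.03, 0.12, 11.99])
t 14.68 at [ 0.4759 -0.1721  0.0604] -> ([19.1, 35.6, -0.5], [0.03, 0.12, 15.99])
t 14.68 at [ 0.4759 -0.1721  0.0604] -> ([23.7, 40.1, -0.5], [0.04, 0.12, 19.99])
```

View pics/w5.png

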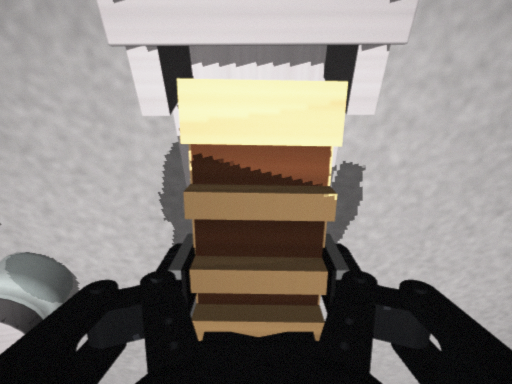

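The picture shows the former's nose (columns 179–347, row 80) entering between the cheeks below the lip edge at row 45. It sits about 1 mm right of centre, so I correct slightly to the left.

Emit:
send_rows:
  motion:
    - [[0,5,-1.2],[-0.8,0,0]]
    - [[0,11,-1.2],[-0.8,0,0]]
    - [[0,18,-1.2],[-0.8,0,0]]
    - [[0,25,-1.2],[-0.8,0,0]]
    - [[5.2,26.4,-1.2],[-0.8,0,4]]
    - [[9.8,28.7,-1.2],[-0.8,0,8]]
    - [[12.3,30,-1.2],[-0.8,0,10]]
    - [[14.8,31.6,-1.2],[-0.8,0,12]]
    - [[14.8,31.6,-1.2],[-0.8,0,12]]
    - [[14.8,31.6,-1.2],[-0.8,0,12]]

```text
t: 15.52
tcp_pos: [0.4999, -0.1765, 0.0356]
tool_rot: [1.307, 1.218, -1.462]
contact_force: [0.2, -0.2, -3.8]
finger_gap: 0.0565
```

```bash
python3 - <<'E'
from h import *
o,p0,R0=st(); print(o["contact_force"],o["ft_torque"],o["finger_gap"])
v=p0[:2]-H;a=np.radians(HY);print("tcp in holder",v@[np.cos(a),np.sin(a)],v@[-np.sin(a),np.cos(a)])
for t,fx,fz in ((8,.053,.009),(4,.057,.009),(0,.061,.0085)):
    go(tcp_for(H,HY,fx,fz,t,.0786,.0159),HY,t)
E
```

```text
[ 0.19530611 -0.23977722 -3.82640715] [-0.01237415 -0.06438689 -0.00056945] 0.05648303550578417
tcp in holder -0.022835959355963033 0.0006443796853296781
t 15.52 at [ 0.4999 -0.1765  0.0356] -> ([-0.1, 0.2, 0.6], [0.82, 0.02, 0.06])
t 15.52 at [ 0.4999 -0.1765  0.0356] -> ([4.8, 3.2, 0.7], [0.82, -0.01, 4.06])
t 15.52 at [ 0.4999 -0.1765  0.0356] -> ([10.4, 6.7, 0.7], [0.82, -0.04, 8.06])
```

Emit:
send_rows:
  motion:
    - [[2.4,1.6,0],[0,0,2]]
    - [[4.8,3.2,0],[0,0,4]]
    - [[7.6,5,0],[0,0,6]]
    - [[10.2,6.7,0],[0,0,8]]
    - [[10.4,7.2,0],[0,0,8]]
    - [[10.4,7.7,0],[0,0,8]]
    - [[10.4,8.2,0],[0,0,8]]
    - [[10.4,8.7,0],[0,0,8]]
    - [[10.4,8.7,0],[0,0,8]]
    - [[10.4,8.7,0],[0,0,8]]

```text
t: 16.35
tcp_pos: [0.5068, -0.1779, 0.0241]
tool_rot: [1.364, 1.104, -1.362]
contact_force: [-2.4, 0.3, -1.0]
finger_gap: 0.0563
```

```bash
python3 - <<'E'
from h import *
o,p0,R0=st(); print(o["contact_force"],o["ft_torque"],o["finger_gap"])
v=p0[:2]-H;a=np.radians(HY);print("tcp in holder",v@[np.cos(a),np.sin(a)],v@[-np.sin(a),np.cos(a)],p0[2])
go(tcp_for(H,HY,.064,.008,0,.0786,.0159),HY,0)
E
```

```text
[-2.40110608  0.26140229 -1.01839503] [-0.0063265   0.26973373 -0.00682711] 0.056302916239703134
tcp in holder -0.015769251594498268 0.0007852362381823788 0.024056823063225215
t 16.35 at [ 0.5068 -0.1779  0.0241] -> ([0.2, 1.2, 0.8], [0.83, -0.09, 0.04])
```

Emit:
send_rows:
  motion:
    - [[0,0.3,0],[0,0,0]]
    - [[0,0.6,0],[0,0,0]]
    - [[0,0.9,0],[0,0,0]]
    - [[0,1.2,0],[0,0,0]]
    - [[0.2,1.4,0],[0,0,0]]
    - [[0.2,1.4,0],[0,0,0]]
    - [[0.2,1.4,0],[0,0,0]]
    - [[0.2,1.4,0],[0,0,0]]
    - [[0.2,1.4,0],[0,0,0]]
    - [[0.2,1.4,0],[0,0,0]]

```text
t: 17.18
tcp_pos: [0.5068, -0.1779, 0.024]
tool_rot: [1.362, 1.107, -1.364]
contact_force: [-10.2, 0.4, 6.2]
finger_gap: 0.0565
```

Emit:
send_rows:
  motion:
    - [[0,0,0],[0,0,0]]
    - [[0,0,0],[0,0,0]]
    - [[0,0,0],[0,0,0]]
    - [[0,0,0],[0,0,0]]
    - [[0,0,0],[0,0,0]]
    - [[-5,0,0],[0,0,0]]
    - [[-30,0,0],[0,0,0]]
    - [[-65,0,0],[0,0,0]]
    - [[-100,0,0],[0,0,0]]
    - [[-135,0,0],[0,0,0]]
  grip: -1

```text
t: 18.02
tcp_pos: [0.5079, -0.1782, 0.1606]
tool_rot: [1.364, 1.103, -1.362]
contact_force: [1.2, -1.0, -0.1]
finger_gap: 0.0851
```

```bash
python3 - <<'E'
from h import *
d=ctrl.get_image("wrist"); save(d,"pics/w6.png"); np.save("w6.npy",d,allow_pickle=True)
im=cv2.imread("pics/w6.png"); cv2.imwrite("pics/w6c.png",cv2.resize(im[20:300,130:380],None,fx=2,fy=2,interpolation=cv2.INTER_CUBIC))
rect(d,"wrist","former",.048)
go([.5415,.034,.12],-12.9)
E
```

```text
former 0.56 c [ 517.7 -180.2] size [ 58.2 103.7] ang 76.8 loc [ 0.524 -0.18   0.048]
t 18.12 at [ 0.5121 -0.1806  0.1664] -> ([45.6, -16.7, -216.1], [0.83, 0.16, -0.75])
```

View pics/w6c.png

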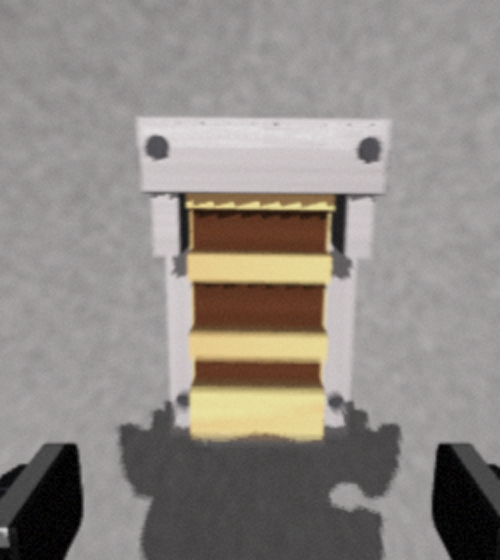

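```bash
python3 - <<'E'
from h import *
d=np.load("w6.npy",allow_pickle=True).item(); a=np.radians(HY)
for z in (.048,):
    for n,A,B in (("near edge",(225.5,239.3),(292,239.5)),):
        P=px2w(d,[A,B],z)[:,:2]; m=P.mean(0)-H
        print(n,"holder x,y",m@[np.cos(a),np.sin(a)],m@[-np.sin(a),np.cos(a)],np.linalg.norm(P[1]-P[0]))
P=px2w(d,[(200.5,116),(323,116)],.062)[:,:2].mean(0)-H; print("lip edge",P@[np.cos(a),np.sin(a)],P@[-np.sin(a),np.cos(a)])
P=px2w(d,[(223,121.5+2),(296,123.5)],.048)[:,:2].mean(0)-H; print("rib edge",P@[np.cos(a),np.sin(a)])
E
```

```text
near edge holder x,y -0.0598219730654911 0.0007366021309799318 0.0595667653793005
lip edge 0.048024211492372 4.2027090433979955e-05
rib edge 0.041616574104769495
```

Emit:
send_rows:
  motion:
    - [[0,0,-30],[0.3,0,0]]
    - [[5,-3,-68],[0.6,0,0]]
    - [[10,-6,-106],[0.8,0,0]]
    - [[15,-9,-144],[0.8,0,0]]
    - [[20,-13,-180],[0.8,0,0]]
    - [[25,-16,-205],[0.8,0,-0.7]]
    - [[32,-16.7,-215],[0.8,0,-0.7]]
    - [[40,-16.7,-216],[0.8,0,-0.7]]
    - [[45.6,-16.7,-216],[0.8,0,-0.7]]
    - [[45.6,-16.7,-216],[0.8,0,-0.7]]

```text
t: 18.95
tcp_pos: [0.5359, 0.0355, 0.1117]
tool_rot: [1.369, 1.107, -1.384]
contact_force: [0.5, 0.2, -0.2]
finger_gap: 0.0856
```

```bash
python3 - <<'E'
from h import *
go([.5415,.034,.0175],-12.9)
E
```

```text
t 18.95 at [0.5359 0.0355 0.1117] -> ([94.1, 7.2, 0.3], [-0.04, -0.05, 0.88])
```

Emit:
send_rows:
  motion:
    - [[10,4,0],[0,0,0]]
    - [[35,4,0],[0,0,0]]
    - [[58,5,0],[0,0,0.4]]
    - [[72,5,0],[0,0,0.4]]
    - [[82,5,0],[0,0,0.4]]
    - [[88,5,0],[0,0,0.4]]
    - [[90,5,0],[0,0,0.4]]
    - [[91,5,0],[0,0,0.4]]
    - [[91,5,0],[0,0,0.4]]
    - [[91,5,0],[0,0,0.4]]

```text
t: 19.78
tcp_pos: [0.5417, 0.0355, 0.0235]
tool_rot: [1.373, 1.098, -1.374]
contact_force: [0.4, -0.5, 0.1]
finger_gap: 0.0851
```

```bash
python3 - <<'E'
from h import *
o,p0,R0=st();print(o["contact_force"]);go([.5415,.034,.0175],-12.9)
E
```

```text
[ 0.4299425  -0.45054895  0.11028123]
t 19.78 at [0.5417 0.0355 0.0235] -> ([6.0, 0.1, 1.5], [0.02, -0.1, 0.19])
```

Emit:
send_rows:
  motion:
    - [[3,0,1],[0,0,0]]
    - [[6,0,1.5],[0,0,0.2]]
    - [[6,0,1.5],[0,0,0.2]]
    - [[6,0,1.5],[0,0,0.2]]
    - [[6,0,1.5],[0,0,0.2]]
    - [[6,0,1.5],[0,0,0.2]]
    - [[6,0,1.5],[0,0,0.2]]
    - [[6,0,1.5],[0,0,0.2]]
    - [[6,0,1.5],[0,0,0.2]]
    - [[6,0,1.5],[0,0,0.2]]
  grip: 1
  force: 100

```text
t: 20.62
tcp_pos: [0.5407, 0.0342, 0.0167]
tool_rot: [1.374, 1.097, -1.373]
contact_force: [0.7, 0.1, 2.9]
finger_gap: 0.0567
```

```bash
cat >> h.py <<'E'
RS=np.array([.475,.2276]);RY=-12.1
E
python3 - <<'E'
from h import *
q=fr(RS,RY,-.0188)
o,p0,R0=st();print(o["contact_force"],p0,q);go([*q,.09],RY)
E
```

```text
[0.74831218 0.08523861 2.94768234] [0.54069313 0.03419958 0.01670987] [0.45661768 0.23154083]
t 20.62 at [0.5407 0.0342 0.0167] -> ([-72.8, -126.0, -173.8], [-0.78, -0.09, 0.08])
```

Emit:
send_rows:
  motion:
    - [[-25,0,0],[0,0,0]]
    - [[-55,-8,-10],[0,0,0]]
    - [[-72,-28,-36],[-0.3,0,0]]
    - [[-76,-52,-68],[-0.5,0,0]]
    - [[-76,-75,-100],[-0.7,0,0]]
    - [[-76,-98,-133],[-0.8,0,0]]
    - [[-74,-118,-160],[-0.8,0,0]]
    - [[-73,-125,-172],[-0.8,0,0]]
    - [[-73,-126.5,-173.8],[-0.8,0,0]]
    - [[-73,-126.5,-173.8],[-0.8,0,0]]

```text
t: 21.45
tcp_pos: [0.4545, 0.2321, 0.0889]
tool_rot: [1.36, 1.107, -1.364]
contact_force: [0.5, -0.6, -3.2]
finger_gap: 0.0564
```

```bash
python3 - <<'E'
from h import *
q=fr(RS,RY,-.0193)
o,p0,R0=st();print(o["contact_force"]);go([*q,.0255],RY)
E
```

```text
[ 0.54436432 -0.60603489 -3.21671282]
t 21.45 at [0.4545 0.2321 0.0889] -> ([63.4, 1.9, 0.1], [0.14, -0.01, 0.23])
```

Emit:
send_rows:
  motion:
    - [[15,1.9,0],[0,0,0.2]]
    - [[30,1.9,0],[0,0,0.2]]
    - [[42,1.9,0],[0,0,0.2]]
    - [[50,1.9,0],[0,0,0.2]]
    - [[55,1.9,0],[0,0,0.2]]
    - [[58,1.9,0],[0,0,0.2]]
    - [[60,1.9,0],[0,0,0.2]]
    - [[60,1.9,0],[0,0,0.2]]
    - [[60,1.9,0],[0,0,0.2]]
    - [[60,1.9,0],[0,0,0.2]]

```text
t: 22.28
tcp_pos: [0.4583, 0.2316, 0.0306]
tool_rot: [1.366, 1.101, -1.359]
contact_force: [0.2, 0.6, -2.9]
finger_gap: 0.0567
```

```bash
python3 - <<'E'
from h import *
q=fr(RS,RY,-.0193)
o,p0,R0=st();print(o["contact_force"]);go([*q,.0255],RY)
E
```

```text
[ 0.15335142  0.60990176 -2.87883021]
t 22.28 at [0.4583 0.2316 0.0306] -> ([5.1, -2.2, 0.4], [0.03, -0.12, -0.17])
```

Emit:
send_rows:
  motion:
    - [[0,-2.2,0],[0,0,0]]
    - [[1,-2.2,0],[0,0,-0.2]]
    - [[2,-2.2,0],[0,0,-0.2]]
    - [[3,-2.2,0],[0,0,-0.2]]
    - [[4,-2.2,0],[0,0,-0.2]]
    - [[4.5,-2.2,0],[0,0,-0.2]]
    - [[5,-2.2,0],[0,0,-0.2]]
    - [[5.5,-2.2,0],[0,0,-0.2]]
    - [[5.5,-2.2,0],[0,0,-0.2]]
    - [[5.5,-2.2,0],[0,0,-0.2]]

```text
t: 23.12
tcp_pos: [0.4557, 0.2319, 0.0247]
tool_rot: [1.363, 1.104, -1.363]
contact_force: [-1.4, -0.9, 0.5]
finger_gap: 0.0567
```

Force has gone from -3 N to about zero, so the brick is on the board. I release it and rise.

Emit:
send_rows:
  motion:
    - [[0,0,0],[0,0,0]]
    - [[0,0,0],[0,0,0]]
    - [[0,0,0],[0,0,0]]
    - [[0,0,0],[0,0,0]]
    - [[0,0,0],[0,0,0]]
    - [[-5,0,0],[0,0,0]]
    - [[-30,0,0],[0,0,0]]
    - [[-65,0,0],[0,0,0]]
    - [[-100,0,0],[0,0,0]]
    - [[-140,0,0],[0,0,0]]
  grip: -1

```text
t: 23.95
tcp_pos: [0.4548, 0.2313, 0.1653]
tool_rot: [1.362, 1.105, -1.365]
contact_force: [1.6, -0.4, 0.4]
finger_gap: 0.0853
```

```bash
python3 - <<'E'
from h import *
d=ctrl.get_image("wrist"); save(d,"pics/w7.png"); np.save("w7.npy",d,allow_pickle=True)
rect(d,"wrist","brick",.048); rect(d,"wrist","rest",.012)
t=ctrl.get_image("top"); save(t,"pics/t7.png")
for l,z in (("brick",.048),("former",.048),("wax_jar",.05),("bur_pot",.05),("flux_bottle",.08),("hammer",.02)): rect(t,"top",l,z)
a=cv2.imread("pics/w7.png"); b=cv2.imread("pics/t7.png")[150:300,140:360]
b=cv2.resize(b,(400,273)); a=cv2.resize(a[40:260,180:330],(400,587)); c=np.zeros((587,800,3),np.uint8); c[:,:400]=a; c[:273,400:]=b
cv2.imwrite("pics/f7.png",c)
E
```

```text
brick 0.95 c [476.  228.5] size [ 58.  119.2] ang 79.0 loc [0.483 0.228 0.048]
rest 0.74 c [475.  227.7] size [ 92.2 159.7] ang 78.0 loc [0.531 0.206 0.012]
brick 0.61 c [474.2 201.8] size [112.5  35.3] ang 2.7 loc [0.503 0.2   0.048]
former 0.76 c [ 514.4 -178.3] size [ 59.8 110.7] ang 77.0 loc [ 0.517 -0.183  0.048]
wax_jar 0.78 c [426.2  21.9] size [53.8 53.9] ang 1.2 loc [0.435 0.019 0.05 ]
bur_pot 0.4 c [472.9 199.8] size [109.2  35.1] ang 4.7 loc [0.489 0.201 0.05 ]
flux_bottle 0.73 c [ 715.9 -189. ] size [45.5 61.8] ang 72.1 loc [ 0.712 -0.188  0.08 ]
hammer 0.85 c [495.7 446.1] size [200.3  89.2] ang 1.2 loc [0.527 0.44  0.02 ]
```

View pics/f7.png

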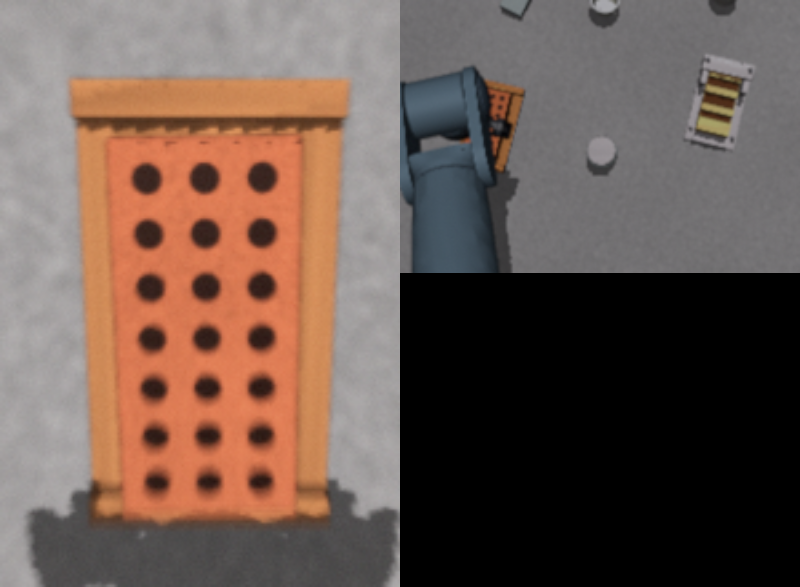

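```bash
python3 - <<'E'
from h import *
d=np.load("w6.npy",allow_pickle=True).item(); a=np.radians(HY)
for n,r in (("rib1 near",207),("rib2 far",253),("rib2 near",282),("rib3 far",332),("rib3 near",359),("end rib far",388),("near end",438)):
    P=px2w(d,[258/2+130,r/2+20],.048)[0,:2]-H; print(n,round(1000*(P@[np.cos(a),np.sin(a)]),1))
P=px2w(d,[(258/2+130),118.3/2+20],.062)[0,:2]-H; print("lip back (74)",P@[np.cos(a),np.sin(a)])
E
```

```text
rib1 near 41.6
rib2 far 23.3
rib2 near 11.3
rib3 far -10.2
rib3 near -22.2
end rib far -35.5
near end -59.4
lip back (74) 0.07385936716781415
```

The brick measures (476.0, 228.5) on the rest at (475.0, 227.7), flat, and the bystanders are in place. For the former, the rib edges put its centre at x = 0.5 to 3.6 mm, which is too vague. A gentle push on its near end with closed fingers will settle it.

```bash
python3 - <<'E'
from h import *
go([*fr(H,HY,-.095),.12],HY)
E
```

```text
t 24.45 at [0.455  0.2314 0.163 ] -> ([42.6, 57.3, 389.0], [0.82, -0.01, 0.25])
```

Emit:
send_rows:
  motion:
    - [[0,6,38],[0,0,0]]
    - [[0,12,77],[0.2,0,0]]
    - [[0,17,116],[0.4,0,0]]
    - [[0,23,155],[0.6,0,0]]
    - [[0,29,194],[0.8,0,0]]
    - [[5,35,233],[0.8,0,0]]
    - [[14,41,272],[0.8,0,0]]
    - [[24,47,310],[0.8,0,0]]
    - [[34,53,348],[0.8,0,0]]
    - [[42,57,382],[0.8,0,0.2]]
  grip: 1
  force: 40

```text
t: 25.28
tcp_pos: [0.4308, -0.1558, 0.1207]
tool_rot: [1.375, 1.095, -1.372]
contact_force: [0.6, 0.1, 0.5]
finger_gap: -0.0
```

```bash
python3 - <<'E'
from h import *
go([*fr(H,HY,-.085),.042],HY)
E
```

```text
t 25.28 at [ 0.4308 -0.1558  0.1207] -> ([78.7, 9.8, 5.5], [-0.03, -0.11, -0.04])
```

Emit:
send_rows:
  motion:
    - [[20,5,5.5],[0,0,0]]
    - [[40,5,5.5],[0,0,0]]
    - [[55,5,5.5],[0,0,0]]
    - [[67,5,5.5],[0,0,0]]
    - [[74,5,5.5],[0,0,0]]
    - [[78,5,5.5],[0,0,0]]
    - [[78.7,5,5.5],[0,0,0]]
    - [[78.7,6,5.5],[0,0,0]]
    - [[78.7,8,5.5],[0,0,0]]
    - [[78.7,8,5.5],[0,0,0]]

```text
t: 26.12
tcp_pos: [0.4393, -0.1613, 0.0441]
tool_rot: [1.375, 1.092, -1.369]
contact_force: [-0.2, 0.2, 0.3]
finger_gap: -0.0003
```

```bash
cat > s.py <<'E'
from h import *
o,p0,R0=st(); v=p0[:2]-H;a=np.radians(HY);print("tcp in holder",np.round([v@[np.cos(a),np.sin(a)]*1000,v@[-np.sin(a),np.cos(a)]*1000,p0[2]*1000],1),o["contact_force"])
E
python3 s.py
```

```text
tcp in holder [-85.2   1.9  44.1] [-0.20375361  0.16506086  0.33491296]
```

Emit:
send_rows:
  motion:
    - [[3,4,1.5],[0,0,0]]
    - [[3,8,1.5],[0,0,0]]
    - [[3,11,1.5],[0,0,0]]
    - [[3,12,1.5],[0,0,0]]
    - [[3,13,1.5],[0,0,0]]
    - [[3,14,1.5],[0,0,0]]
    - [[3,15,1.5],[0,0,0]]
    - [[3,15.5,1.5],[0,0,0]]
    - [[3,16,1.5],[0,0,0]]
    - [[3,16,1.5],[0,0,0]]

```text
t: 26.95
tcp_pos: [0.4536, -0.1659, 0.0402]
tool_rot: [1.375, 1.094, -1.371]
contact_force: [-0.4, 0.2, -0.9]
finger_gap: 0.0002
```

```bash
python3 s.py
```

```text
tcp in holder [-70.3   0.7  40.2] [-0.38203889  0.16591759 -0.89167462]
```

Emit:
send_rows:
  motion:
    - [[0,0.5,0.5],[0,0,0]]
    - [[0,1,0.5],[0,0,0]]
    - [[0,1.5,0.5],[0,0,0]]
    - [[0,2,0.5],[0,0,0]]
    - [[0,2.5,0.5],[0,0,0]]
    - [[0,2.9,0.5],[0,0,0]]
    - [[0,3.3,0.5],[0,0,0]]
    - [[0,3.6,0.5],[0,0,0]]
    - [[0,3.8,0.5],[0,0,0]]
    - [[0,3.8,0.5],[0,0,0]]

```text
t: 27.78
tcp_pos: [0.4566, -0.167, 0.04]
tool_rot: [1.374, 1.096, -1.372]
contact_force: [-3.6, 0.6, 3.5]
finger_gap: 0.0004
```

```bash
python3 s.py
```

```text
tcp in holder [-67.1   0.2  40. ] [-3.58616451  0.55529537  3.47782448]
```

Emit:
send_rows:
  motion:
    - [[0,0.4,0],[0,0,0]]
    - [[0,0.8,0],[0,0,0]]
    - [[0,1.2,0],[0,0,0]]
    - [[0,1.5,0],[0,0,0]]
    - [[0,1.5,0],[0,0,0]]
    - [[0,1.5,0],[0,0,0]]
    - [[0,1.5,0],[0,0,0]]
    - [[0,1.5,0],[0,0,0]]
    - [[0,1.5,0],[0,0,0]]
    - [[0,1.5,0],[0,0,0]]

```text
t: 28.62
tcp_pos: [0.4569, -0.1669, 0.0398]
tool_rot: [1.373, 1.099, -1.374]
contact_force: [-10.1, 0.6, 8.6]
finger_gap: -0.0003
```

```bash
python3 s.py
```

```text
tcp in holder [-66.9   0.3  39.8] [-10.11599004   0.57175092   8.60908364]
```

Emit:
send_rows:
  motion:
    - [[0,0,0],[0,0,0]]
    - [[0,-4,0],[0,0,0]]
    - [[0,-10,0],[0,0,0]]
    - [[-10,-14,0],[0,0,0]]
    - [[-35,-14,0],[0,0,0]]
    - [[-70,-14,0],[0,0,0]]
    - [[-100,-14,0],[0,0,0]]
    - [[-120,-14,0],[0,0,0]]
    - [[-120,-14,0],[0,0,0]]
    - [[-120,-14,0],[0,0,0]]

```text
t: 29.45
tcp_pos: [0.4455, -0.165, 0.1614]
tool_rot: [1.375, 1.09, -1.369]
contact_force: [0.0, -0.3, -0.3]
finger_gap: -0.0001
```

```bash
python3 - <<'E'
from h import *
t=ctrl.get_image("top")
for l,z in (("brick",.048),("former",.048),("wax_jar",.05),("bur_pot",.05),("pliers",.01),("flux_bottle",.08),("stone",.02),("hammer",.02)): rect(t,"top",l,z)
w=ctrl.get_image("wrist"); rect(w,"wrist","former",.048)
o=ctrl.observe(); print(o["t"],o["contact_force"],o["tcp_pos"])
ctrl.sign_off()
E
```

```text
brick 0.64 c [472.6 225.5] size [ 65.4 121.5] ang 78.4 loc [0.466 0.219 0.048]
former none
wax_jar 0.61 c [426.1  23.5] size [53.8 50.7] ang 1.6 loc [0.427 0.025 0.05 ]
bur_pot 0.48 c [698.4  22.1] size [53.8 49. ] ang 1.2 loc [0.701 0.02  0.05 ]
pliers 0.54 c [ 473.3 -411.4] size [ 60.9 151. ] ang 46.1 loc [ 0.487 -0.402  0.01 ]
flux_bottle 0.6 c [ 564.1 -189.9] size [89.  46.6] ang 76.3 loc [ 0.568 -0.196  0.08 ]
stone 0.86 c [725.7 177.1] size [ 51.6 101.7] ang 64.2 loc [0.731 0.175 0.02 ]
hammer 0.65 c [497.4 446.2] size [203.6  89. ] ang 1.2 loc [0.533 0.441 0.02 ]
former 0.96 c [ 519.6 -180.3] size [ 57.9 106.1] ang 77.1 loc [ 0.527 -0.18   0.048]
30.0 [-0.39263627 -0.87510978  0.53229307] [ 0.44465912 -0.16446493  0.15984256]
the job is handed in; nothing more can be done
```

The blocks are swapped and the job was handed in at 30 s. The brick was parked on the bench, the former was put into the holder, and the brick was then set on the rest.

**Former:** It went in tilted and was lowered flat. A push on its near end then met the stop at 10 N without further movement. Its near end was at x ≈ -56 mm in the holder, so x is about +4 mm and y within 1 mm. One earlier picture had put the near edge at -59.4 to -59.8 mm, but that edge lay in shadow, so I trust the touch reading.

**Brick:** It measured about 1 mm from the centre of the rest, flat and within about 1° of lengthwise.

**Bystanders:** The jar, cup, stone, pliers and hammer had moved no more than 4 mm by the last top view. That picture's best match for the flux bottle was the holder's lip. An earlier one, at about 24 s, showed the bottle unmoved, and nothing went near it after that. The detector also missed the former in the last top view, but found it in the holder with the wrist camera.

**Robot:** The arm ended above the bench, touching nothing.

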